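# Press the push cap onto a trolley wheel's axle

## Task

One trolley wheel on the bench still has a bare axle. Take the loose brass push cap, set it mouth down over that axle and press it straight down until it sits fully home on the hub, then let go. Leave the larger dark cap lying where it is.

Things in the scene. Friction and masses are not known exactly. Their poses are not given: they have to be found in the camera images.
- cap_mid (a point): Centre of the loose brass push cap: cylinder 44 mm wide, 40 high, some 75 g, closed top up (z), mouth down on the bench; point 20 mm above its underside. Bore 34 wide, 35 deep; 4 sprung teeth 6 mm above the mouth, 16 mm apart, grip the axle: merely laid on it the cap stands about 10 mm high; a push of 6 to 20 N drives it home, held by its sides or with closed fingers on its top; it stays put.
- hub_top (a point): Middle of the hub's top face on the unfinished black-tyred wheel (110 mm wide, lying flat, tyre top 47 mm above the bench, fixed on a blue plate 120 mm square). Grey hub 40 mm wide, face 70 mm above the bench. A bare steel axle stands 33 mm up from here (z): 18 mm thick, upper 18 mm tapering to 6. Cap home: underside on this face, cap_mid 20 mm above this point.
- done_cap_top (a point): Middle of the top of the brass cap already fitted to the other, finished wheel, which is otherwise alike and also fixed; 110 mm above the bench. Nothing to do there. Either wheel may be on either side.
- big_cap_mid (a point): Centre of a larger dark steel cap, 60 mm wide, 50 high, loose on the bench, for another axle: leave it alone. Also lying about: a bright hexagon nut (44 mm across, 18 high) and a bright bearing ring (48 mm across, 14 high).
Things that resemble listed ones, but are neither listed nor needed, are in the scene too. Of the things shaped like the part that bears cap_mid, the brass one is meant.

How it is judged (in metres and radians):
At the end, for the whole second after the job is handed in: The brass cap is on the bare axle of the unfinished wheel, closed top up: its underside within 3.5 mm of the hub face, its axis within 8 mm of the axle and within 10 degrees of upright (horizontal distance between cap_mid and hub_top below 0.008 m and z of cap_mid in the frame of hub_top between 0.017 and 0.0235 m and angle between cap_mid's own z axis and vertical below 0.175 rad); the robot touches nothing.
It fails at once if the dark cap is moved more than 40 mm from where it lay (distance of big_cap_mid from where it was at the start of the episode above 0.04 m).
It also fails if it takes over 42 s, if anything falls off the work surface, if the arm or the gripper's body presses on something with over 40 N, if the wrist force passes 120 N, or if a joint passes its speed limit or range.

## Robot

A 6-joint arm with a two-finger parallel gripper is mounted at the origin on the work surface. World frame = base frame: x ahead of the robot, y to its left, z up, the work surface at z = 0. Lengths are in mm, angles in rad, forces in N, time in s.
With the tool pointing down it reaches from about 275 to 975 mm from the base axis. Payload 8.4 kg.
Tool frame: the origin (TCP) lies on the front face of the gripper's body, between the roots of the fingers; the fingertips stand 88 mm ahead of it and the grasp point (between the pads) lies 69 mm ahead of it (r.nose_length is the distance from the TCP to the fingertips, in mm); z points along the fingers, y is the line along which they close (so a half turn about z gives the same grasp; the last joint's range is limited). The gripper opens to 92 mm and grips with 3 to 60 N. Pads are 20 mm wide; open, the fingers measure 128 mm over their backs; the gripper's body (75 mm by 189 mm) begins 69 mm behind the grasp point.
Start: joints at [1.178, 0.353, 1.633, -0, 1.155, -0.002], TCP at [238.079, 577.881, 302.683] pointing down, gripper open.
Joint ranges: [-2.63, 2.63], [-0.92, 2.1], [0.06, 2.66], [-1.3, 4.44], [0, 2.69], [-3.02, 3.02]. Speed limits (rad/s): [2.22, 2.22, 2.79, 3.14, 3.14, 3.14].

## Interface

Orientations are given as a unit quaternion [w, x, y, z].
In Python, from bench import r gives the robot as it stands. The module is installed in compiled form; this text tells all that it offers.
- The arm moves only by the shell command python3 -m creep 'ROWS'. ROWS is JSON, a list of rows, each an object with "gripper": the opening, from 0 (shut) to 1 (fully open); "offset": the shift along the tool's x, y, z in m, a list of three; "roll": the turn about the tool's z in rad. A call has 1 to 20 rows; each row shifts and turns the commanded pose from where the row before left it, along the tool's axes as they then stand; what a row does not reach is not made up. A row lasts 1/8 s, in which the tool goes at most 62.5 mm and 10.7 degrees, less where a joint would pass 70% of its speed; a pose out of reach is approached as far as the arm can. A call with a gripper value outside its range is refused whole. The fingers move at their own pace and stop on an object; the grip force is fixed at half the most. Time passes only in rows, so rows that do not move let the fingers close. It gives the time, the measured TCP pose, the force, the opening and the grip force at its end, in the units of the state.
- r.state(): the state, without advancing time (a new reading comes with each control period).
- r.capture(name): name is "scene" or "top" or "wrist"; returns (picture, depth): 480x640x3 uint8, red, green, blue; 480x640 float32, mm along the optical axis (not along the pixel's ray), 0 where there is no reading.
- r.camera_info(name): a dict with "mtx" (3x3 intrinsics, pixels), "k1" (the pictures are not rectified: a ray, as slopes to the right and down, at radius r is drawn at 1 + k1 r^2 times it, then the intrinsics apply), "R" (3x3) and "t" (3): a world point X has camera coordinates R X + t. Camera axes: x right, y down, z forward; pixel columns grow to the right and rows downward; lengths in mm; the calibration is good to about 2 mm. A picture is of the moment at which its call begins: read the wrist's pose just before it. camera_info takes no time and is no camera call; for the wrist camera it gives the pose at the moment of the call.
- r.close_job(): hands the job in; it is judged then, once.
The state is a dict: "time": time; "joint_positions": joint angles; "dq": joint speeds; "joint_efforts": joint torques, N m; "eef_pos": TCP position; "eef_rot": TCP orientation; "ft_force": force on the tool from outside, world axes, zero at the start; "torque": the same for the moment, N m; "opening": finger opening in mm; "gripper_force": force on a finger pad.
Only numpy, scipy, OpenCV 4.12 (cv2) and the standard library are available. Lean on these libraries where they do the work, as an engineer would, in place of code of your own. Each camera call takes 0.05 s, during which the arm holds its last target. There are 200 camera calls.

## Working session

There is one attempt and no reset: what is moved stays moved. The work goes in short steps, Python scripts to look and compute and a shell command to move; the robot and the scene stay as the last step left them, time stands still between calls to the robot, and variables do not carry over. Pictures are saved under pics/ and viewed, at most 10 in all, crops included, and the job is handed in when it is done.

```bash
mkdir -p pics
python3 - <<'E'
from bench import r
import cv2,numpy as np
s=r.state();print(s['time'],s['eef_pos'],s['eef_rot'],s['opening'])
for n in("top","scene"):
    p,d=r.capture(n);np.savez(f'pics/{n}0.npz',p=p,d=d);cv2.imwrite(f'pics/{n}0.png',p[:,:,::-1])
    i=r.camera_info(n);print(n,i)
E
```

```text
0.0 [237.94893979 577.5418759  301.98301818] [-1.40358199e-04  1.94163894e-01  9.80968869e-01 -6.63887038e-04] 92.11013570589547
top {'mtx': array([[559.0146497 ,   0.        , 313.39225883],
       [  0.        , 559.0146497 , 236.57286553],
       [  0.        ,   0.        ,   1.        ]]), 'k1': 0.019100023570522373, 'R': array([[ 0.0029885 , -0.99996679, -0.00758213],
       [-0.99736848, -0.00243133, -0.07245836],
       [ 0.07243751,  0.00777872, -0.99734262]]), 't': array([-42.53710679, 527.32506993, 954.04746941])}
scene {'mtx': array([[584.63649332,   0.        , 309.79454547],
       [  0.        , 584.63649332, 240.65576923],
       [  0.        ,   0.        ,   1.        ]]), 'k1': -0.12025099074247939, 'R': array([[-2.35036790e-01,  9.71986346e-01, -5.00771279e-04],
       [ 7.25590077e-01,  1.75112658e-01, -6.65473213e-01],
       [-6.46743185e-01, -1.56774043e-01, -7.46421565e-01]]), 't': array([ 174.16624679, -337.88067963, 1359.09158362])}
```

View pics/top0.png

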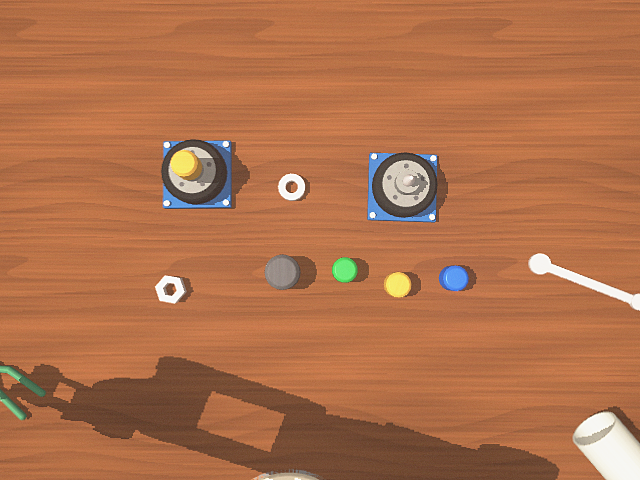

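View pics/scene0.png

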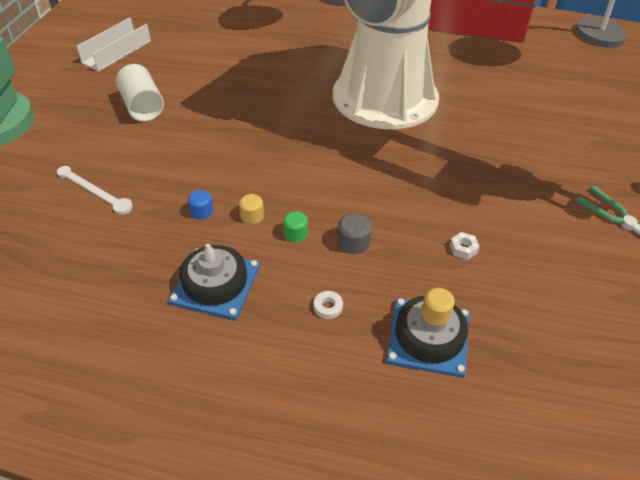

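The top view shows the caps: brass at (398,285), green at (345,270), blue at (455,278), dark large at (282,272), and fitted brass at (184,163) on the finished wheel. The bare axle is near (415,181). I choose the loose brass cap at (398,285), whose top is plain yellow in both views; the scene view has it at (251,209).

```bash
cat > h.py <<'E'
import numpy as np,cv2
def slopes(px,i):
    return cv2.undistortPoints(np.float64(px).reshape(-1,1,2),i['mtx'],np.array([i['k1'],0,0,0,0.])).reshape(-1,2)
def cloud(d,i):
    v,u=np.mgrid[:480,:640];s=slopes(np.c_[u.ravel(),v.ravel()],i)
    c=np.c_[s,np.ones(len(s))]*d.reshape(-1,1)
    return ((c-i['t'])@i['R']).reshape(480,640,3)
def plane(px,i,z):
    s=slopes(px,i);w=np.c_[s,np.ones(len(s))]@i['R'];o=-i['R'].T@i['t']
    return o+w*((z-o[2])/w[:,2])[:,None]
def circ(m,i,z):  # largest blob's enclosing circle, cast to plane z
    c=max(cv2.findContours(m.astype(np.uint8),cv2.RETR_EXTERNAL,cv2.CHAIN_APPROX_NONE)[0],key=cv2.contourArea)
    p=plane(c[:,0],i,z)[:,:2];(x,y),R=cv2.minEnclosingCircle(np.float32(p));return np.round([x,y,R],1),cv2.boundingRect(c)
E
python3 - <<'E'
from bench import r
from h import *
for n in("top","scene"):
    f=np.load(f'pics/{n}0.npz');p,d=f['p'],f['d'];i=r.camera_info(n);P=cloud(d,i);Z=P[...,2]
    hsv=cv2.cvtColor(p,cv2.COLOR_RGB2HSV);y=(hsv[...,0]>18)&(hsv[...,0]<32)&(hsv[...,1]>120)&(d>0)
    v,u=np.mgrid[:480,:640]
    def box(x0,x1,y0,y1): return (u>=x0)&(u<x1)&(v>=y0)&(v<y1)
    B={'top':[(375,420,265,305),(165,205,145,185),(365,440,150,222)],'scene':[(235,270,190,228),(418,460,285,330),(170,260,235,320)]}[n]
    print(n,'noise',np.std(Z[100:120,300:320]),np.mean(Z[100:120,300:320]))
    print('cap',circ(box(*B[0])&y&(abs(Z-40)<4),i,40),'done',circ(box(*B[1])&y&(abs(Z-110)<4),i,110))
    print('hub',circ(box(*B[2])&(abs(Z-70)<6),i,70),'tyre',circ(box(*B[2])&(abs(Z-47)<5),i,47))
    print('axle>92',np.round(P[box(*B[2])&(Z>85)&(Z<115)].mean(0)))
    if n=='top':cv2.imwrite('pics/crop1.png',cv2.resize(p[130:310,330:490,::-1],None,fx=3,fy=3))
E
```

```text
top noise 1.8866668251432734 0.046821025581114506
cap (array([ 445.6, -184. ,   21. ]), (386, 272, 24, 25)) done (array([638.3, 166.3,  20.7]), (171, 150, 24, 26))
hub (array([ 616.5, -196.5,   20.2]), (395, 170, 25, 24)) tyre (array([ 615.8, -196.2,   54.3]), (373, 153, 64, 63))
axle>92 [ 615. -196.   94.]
scene noise 39.43735930576711 2.555049851851924
cap (array([ 449.3, -182.2,   22. ]), (240, 194, 22, 17)) done (array([643.5, 167.1,  22.2]), (425, 288, 29, 25))
hub (array([ 620.3, -193. ,   23.1]), (198, 250, 26, 22)) tyre (array([ 621.3, -193.7,   55.2]), (179, 245, 67, 53))
axle>92 [ 620. -193.   94.]
```

View pics/crop1.png

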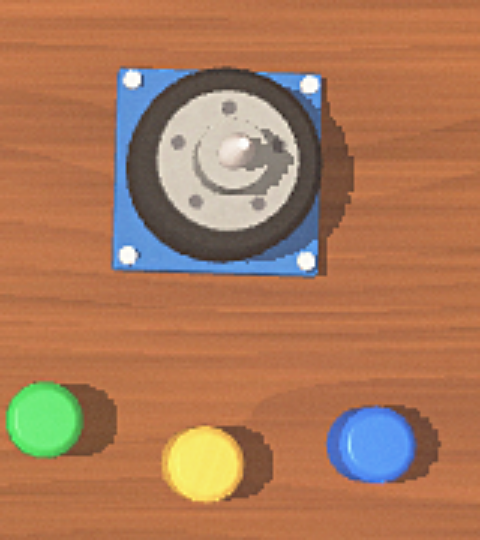

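The close crop confirms it: a plain brass cap at crop (203,463), with green and blue caps about 90 mm either side, and the bare steel axle at crop (237,150). I'll grasp along world x, turning the tool first and then travelling above the cap.

```bash
python3 -m creep '[{"gripper":1,"offset":[0,0,0],"roll":0.169},{"gripper":1,"offset":[0,0,0],"roll":0.169},{"gripper":1,"offset":[0,0,0],"roll":0.169},{"gripper":1,"offset":[0,0,0],"roll":0.169},{"gripper":1,"offset":[0,0,0],"roll":0.169},{"gripper":1,"offset":[0,0,0],"roll":0.169},{"gripper":1,"offset":[0,0,0],"roll":0.166},{"gripper":1,"offset":[0,0,0],"roll":0}]'
python3 -c "
from bench import r
s=r.state();print(s['eef_pos'],s['eef_rot'],s['joint_positions'])"
```

```text
time: 1.1
eef_pos: [238.0, 577.7, 302.3]
eef_rot: [0.0, 0.707, 0.707, -0.0]
ft_force: [0.2, -0.7, 0.5]
opening: 91.8
gripper_force: 0.0
[238.02529025 577.71654959 302.32740643] [ 1.10289628e-04  7.06722389e-01  7.07490893e-01 -2.98727191e-04] [1.17756798e+00 3.53320285e-01 1.63376273e+00 2.64135944e-05
 1.15514605e+00 1.17647048e+00]
```

Tool x = world +y, tool y = world +x, tool z = down.

```bash
python3 -m creep '[{"gripper":1,"offset":[-0.054,0.015,0],"roll":0},{"gripper":1,"offset":[-0.054,0.015,0],"roll":0},{"gripper":1,"offset":[-0.054,0.015,0],"roll":0},{"gripper":1,"offset":[-0.054,0.015,0],"roll":0},{"gripper":1,"offset":[-0.054,0.015,0],"roll":0},{"gripper":1,"offset":[-0.054,0.015,0],"roll":0},{"gripper":1,"offset":[-0.054,0.015,0],"roll":0},{"gripper":1,"offset":[-0.054,0.015,0],"roll":0},{"gripper":1,"offset":[-0.054,0.015,0],"roll":0},{"gripper":1,"offset":[-0.054,0.015,0],"roll":0},{"gripper":1,"offset":[-0.054,0.015,0],"roll":0},{"gripper":1,"offset":[-0.054,0.015,0],"roll":0},{"gripper":1,"offset":[-0.054,0.015,0],"roll":0},{"gripper":1,"offset":[-0.054,0.015,0],"roll":0},{"gripper":1,"offset":[0,0,0],"roll":0},{"gripper":1,"offset":[0,0,0],"roll":0}]'
python3 - <<'E'
from bench import r
from h import *
s=r.state();i=r.camera_info("wrist");p,d=r.capture("wrist");print(s['eef_pos'],s['eef_rot'])
cv2.imwrite('pics/w1.png',p[:,:,::-1]);P=cloud(d,i);Z=P[...,2];print(-i['R'].T@i['t'])
hsv=cv2.cvtColor(p,cv2.COLOR_RGB2HSV);y=(hsv[...,0]>18)&(hsv[...,0]<32)&(hsv[...,1]>120)&(d>0)
print('cap',circ(y&(abs(Z-40)<5),i,40)); 
m=(abs(Z-70)<6)&(d>0)&(P[...,0]>560)
print('hub',circ(m,i,70))
E
```

```text
time: 3.1
eef_pos: [447.6, -177.8, 302.3]
eef_rot: [-0.001, 0.707, 0.708, -0.0]
ft_force: [0.1, 0.5, -1.0]
opening: 92.0
gripper_force: 0.0
[ 447.55152703 -177.76733119  302.28643934] [-6.73523234e-04  7.06585459e-01  7.07627391e-01 -1.07054540e-04]
[448.80679804 -99.50665073 383.25617305]
cap (array([ 446.3, -184.9,   20.8]), (292, 206, 48, 45))
hub (array([ 615.8, -197. ,   21.1]), (499, 229, 51, 48))
```

View pics/w1.png

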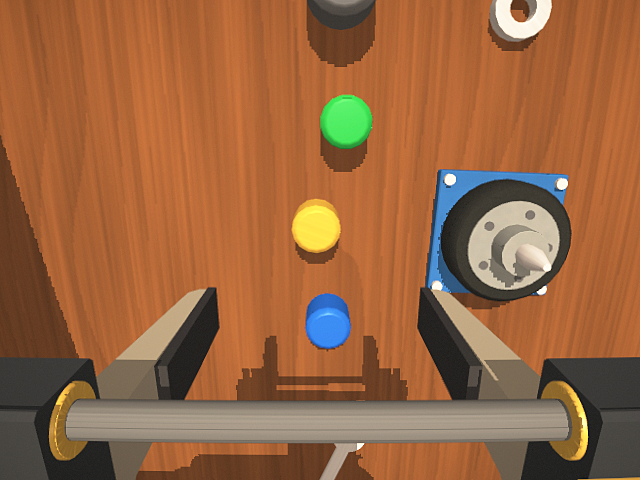

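The wrist view shows the brass cap at (316,228) and the bare axle at about (535,257); the measurements agree with the top view to 1–2 mm. I'll descend with the grasp about 24 mm up and close.

```bash
python3 -m creep '[{"gripper":1,"offset":[-0.007,-0.001,0.04],"roll":0},{"gripper":1,"offset":[0,0,0.05],"roll":0},{"gripper":1,"offset":[0,0,0.05],"roll":0},{"gripper":1,"offset":[0,0,0.04],"roll":0},{"gripper":1,"offset":[0,0,0.029],"roll":0},{"gripper":1,"offset":[0,0,0],"roll":0},{"gripper":1,"offset":[0,0,0],"roll":0}]'; for i in 1; do :; done; python3 -m creep '[{"gripper":0,"offset":[0,0,0],"roll":0},{"gripper":0,"offset":[0,0,0],"roll":0},{"gripper":0,"offset":[0,0,0],"roll":0},{"gripper":0,"offset":[0,0,0],"roll":0},{"gripper":0,"offset":[0,0,0],"roll":0},{"gripper":0,"offset":[0,0,0],"roll":0}]'
```

```text
time: 4.03
eef_pos: [447.6, -184.6, 94.7]
eef_rot: [0.0, 0.707, 0.708, 0.0]
ft_force: [-0.9, -0.0, 0.0]
opening: 91.9
gripper_force: 0.0
time: 4.78
eef_pos: [447.0, -185.1, 93.7]
eef_rot: [-0.0, 0.707, 0.707, -0.0]
ft_force: [0.0, -0.6, 2.2]
opening: 42.7
gripper_force: 30.0
```

```bash
python3 -m creep '[{"gripper":0,"offset":[0,0,-0.03],"roll":0},{"gripper":0,"offset":[0,0,-0.05],"roll":0},{"gripper":0,"offset":[0,0,-0.05],"roll":0},{"gripper":0,"offset":[-0.002,0.03,0],"roll":0},{"gripper":0,"offset":[-0.003,0.04,0],"roll":0},{"gripper":0,"offset":[-0.003,0.04,0],"roll":0},{"gripper":0,"offset":[-0.003,0.04,0],"roll":0},{"gripper":0,"offset":[-0.001,0.02,0],"roll":0},{"gripper":0,"offset":[0,0,0],"roll":0},{"gripper":0,"offset":[0,0,0],"roll":0}]'
python3 - <<'E'
from bench import r
from h import *
s=r.state();print(s['eef_pos'],s['opening'])
for n in("wrist","scene","top"):
    i=r.camera_info(n);p,d=r.capture(n);P=cloud(d,i);Z=P[...,2];v,u=np.mgrid[:480,:640]
    near=(d>0)&(np.hypot(P[...,0]-617,P[...,1]+196)<45)
    hsv=cv2.cvtColor(p,cv2.COLOR_RGB2HSV);y=(hsv[...,0]>18)&(hsv[...,0]<32)&(hsv[...,1]>120)&near&(Z>120)
    print(n,'cap z',Z[y].min() if y.any() else 0,np.percentile(Z[y],97) if y.any() else 0, P[y].mean(0) if y.any() else 0)
    for nm,m,z in(('hub',near&(abs(Z-70)<6),70),('captop',y&(abs(Z-170)<5),170),('axle',near&(Z>78)&(Z<115),90)):
        if m.sum()>30:print(nm,m.sum(),circ(m,i,z))
    cv2.imwrite(f'pics/{n}2.png',p[:,:,::-1])
a=cv2.imread('pics/wrist2.png')[100:480,120:520];b=cv2.resize(cv2.imread('pics/scene2.png')[150:340,130:330],(400,380))
cv2.imwrite('pics/c2.png',np.hstack([a,b]))
E
```

```text
time: 6.02
eef_pos: [616.0, -197.0, 223.1]
eef_rot: [-0.001, 0.707, 0.707, -0.0]
ft_force: [0.8, -0.2, -1.2]
opening: 42.4
gripper_force: 30.0
[ 616.01600691 -196.95781708  223.13080466] 42.43926831682449
wrist cap z 129.14144265890877 242.28907609272892 [ 616.9928516  -189.97293667  171.84926759]
hub 1618 (array([ 617.7, -196.7,   19.7]), (287, 229, 65, 43))
captop 7702 (array([ 617. , -194.9,   20.2]), (265, 291, 108, 95))
axle 148 (array([ 617.8, -190.8,    7.5]), (306, 253, 28, 10))
scene cap z 131.01868205289824 254.695044482366 [ 621.9602829  -182.39192579  170.95963894]
hub 311 (array([ 619.3, -194.3,   22.2]), (198, 250, 26, 21))
captop 209 (array([ 617.9, -185.9,   20.7]), (201, 207, 16, 21))
axle 138 (array([ 618.6, -194.6,   16.2]), (204, 244, 12, 16))
top cap z 0 0 0
```

View pics/c2.png

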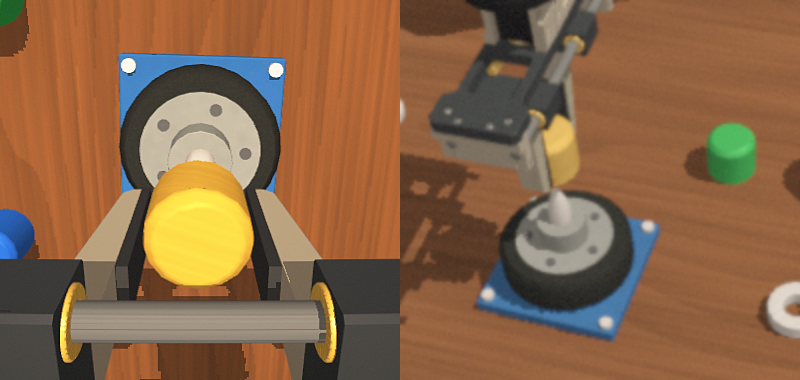

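The wrist half shows the cap squarely gripped at crop (200,240) with the axle tip just behind its lower edge at (200,155); hub and cap axes agree to within about 2 mm. Lowering onto the axle.

```bash
python3 -m creep '[{"gripper":0,"offset":[-0.001,0.001,0.015],"roll":0},{"gripper":0,"offset":[0,0,0.015],"roll":0},{"gripper":0,"offset":[0,0,0.01],"roll":0},{"gripper":0,"offset":[0,0,0.005],"roll":0},{"gripper":0,"offset":[0,0,0],"roll":0}]'; python3 -m creep '[{"gripper":0,"offset":[0,0,0.003],"roll":0},{"gripper":0,"offset":[0,0,0.003],"roll":0},{"gripper":0,"offset":[0,0,0],"roll":0}]'
```

```text
time: 6.8
eef_pos: [617.7, -197.9, 178.0]
eef_rot: [-0.001, 0.707, 0.707, -0.0]
ft_force: [-1.2, -0.6, -1.0]
opening: 42.6
gripper_force: 30.0
time: 7.18
eef_pos: [617.9, -197.7, 172.9]
eef_rot: [-0.0, 0.707, 0.707, 0.0]
ft_force: [-3.4, 3.9, 2.2]
opening: 42.8
gripper_force: 30.0
```

```bash
python3 -m creep '[{"gripper":0,"offset":[0.001,-0.0005,0.002],"roll":0},{"gripper":0,"offset":[0,0,0.002],"roll":0},{"gripper":0,"offset":[0,0,0],"roll":0}]'; python3 -m creep '[{"gripper":0,"offset":[0,0,0.002],"roll":0},{"gripper":0,"offset":[0,0,0.002],"roll":0},{"gripper":0,"offset":[0,0,0],"roll":0}]'
```

```text
time: 7.55
eef_pos: [617.5, -197.3, 168.8]
eef_rot: [0.0, 0.707, 0.707, -0.0]
ft_force: [-2.3, 0.2, 3.2]
opening: 42.7
gripper_force: 30.0
time: 7.92
eef_pos: [617.5, -197.1, 164.2]
eef_rot: [-0.0, 0.707, 0.707, -0.0]
ft_force: [-2.2, -0.1, -3.2]
opening: 42.6
gripper_force: 30.0
```

```bash
python3 -m creep '[{"gripper":0,"offset":[0,0,0.001],"roll":0},{"gripper":0,"offset":[0,0,0],"roll":0}]'; python3 -m creep '[{"gripper":0,"offset":[0,0,0.001],"roll":0},{"gripper":0,"offset":[0,0,0],"roll":0}]'
python3 - <<'E'
from bench import r
from h import *
for n in("wrist","scene"):
    i=r.camera_info(n);p,d=r.capture(n);P=cloud(d,i);Z=P[...,2]
    near=(d>0)&(np.hypot(P[...,0]-617,P[...,1]+196)<30)
    hsv=cv2.cvtColor(p,cv2.COLOR_RGB2HSV);y=(hsv[...,0]>18)&(hsv[...,0]<32)&(hsv[...,1]>120)&near
    h,e=np.histogram(Z[y],np.arange(60,140,4));print(n,list(zip(e,h)),y.sum())
    cv2.imwrite(f'pics/{n}3.png',p[:,:,::-1])
a=cv2.imread('pics/wrist3.png')[100:480,120:520];b=cv2.resize(cv2.imread('pics/scene3.png')[180:320,140:287],(400,380))
cv2.imwrite('pics/c3.png',np.hstack([a,b]))
E
```

```text
time: 8.18
eef_pos: [617.5, -197.1, 163.7]
eef_rot: [-0.0, 0.707, 0.707, -0.0]
ft_force: [-4.2, 1.0, 4.6]
opening: 42.8
gripper_force: 30.0
time: 8.43
eef_pos: [617.5, -197.1, 163.6]
eef_rot: [-0.0, 0.707, 0.707, -0.0]
ft_force: [-6.6, 2.6, 12.9]
opening: 42.6
gripper_force: 30.0
wrist [(np.int64(60), np.int64(0)), (np.int64(64), np.int64(0)), (np.int64(68), np.int64(38)), (np.int64(72), np.int64(171)), (np.int64(76), np.int64(185)), (np.int64(80), np.int64(185)), (np.int64(84), np.int64(218)), (np.int64(88), np.int64(223)), (np.int64(92), np.int64(252)), (np.int64(96), np.int64(249)), (np.int64(100), np.int64(377)), (np.int64(104), np.int64(2370)), (np.int64(108), np.int64(5869)), (np.int64(112), np.int64(0)), (np.int64(116), np.int64(0)), (np.int64(120), np.int64(0)), (np.int64(124), np.int64(0)), (np.int64(128), np.int64(0)), (np.int64(132), np.int64(0))] 10248
scene [(np.int64(60), np.int64(0)), (np.int64(64), np.int64(0)), (np.int64(68), np.int64(2)), (np.int64(72), np.int64(20)), (np.int64(76), np.int64(19)), (np.int64(80), np.int64(20)), (np.int64(84), np.int64(23)), (np.int64(88), np.int64(24)), (np.int64(92), np.int64(25)), (np.int64(96), np.int64(26)), (np.int64(100), np.int64(25)), (np.int64(104), np.int64(53)), (np.int64(108), np.int64(119)), (np.int64(112), np.int64(11)), (np.int64(116), np.int64(2)), (np.int64(120), np.int64(2)), (np.int64(124), np.int64(0)), (np.int64(128), np.int64(0)), (np.int64(132), np.int64(0))] 393
```

View pics/c3.png

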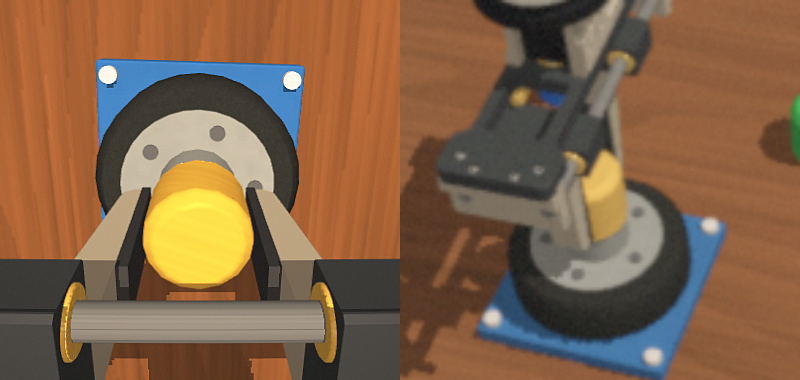

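The cap's underside meets the hub face in both halves, with cap top at about 110 mm; the TCP stopped at 163.6 (home is about 163.7). One more mm to confirm, then relieve, release and retreat.

```bash
python3 -m creep '[{"gripper":0,"offset":[0,0,0.001],"roll":0},{"gripper":0,"offset":[0,0,0],"roll":0}]'; python3 -m creep '[{"gripper":0,"offset":[0,0,-0.003],"roll":0},{"gripper":1,"offset":[0,0,0],"roll":0},{"gripper":1,"offset":[0,0,0],"roll":0},{"gripper":1,"offset":[0,0,0],"roll":0},{"gripper":1,"offset":[0,0,0],"roll":0},{"gripper":1,"offset":[0,0,-0.02],"roll":0},{"gripper":1,"offset":[0,0,-0.05],"roll":0},{"gripper":1,"offset":[0,0,-0.05],"roll":0},{"gripper":1,"offset":[0.05,-0.02,-0.02],"roll":0},{"gripper":1,"offset":[0.05,-0.02,0],"roll":0},{"gripper":1,"offset":[0.05,-0.02,0],"roll":0},{"gripper":1,"offset":[0.05,-0.02,0],"roll":0},{"gripper":1,"offset":[0.05,-0.02,0],"roll":0},{"gripper":1,"offset":[0,0,0],"roll":0}]'
python3 - <<'E'
from bench import r
from h import *
for n in("top","scene"):
    i=r.camera_info(n);p,d=r.capture(n);P=cloud(d,i);Z=P[...,2]
    hsv=cv2.cvtColor(p,cv2.COLOR_RGB2HSV);y=(hsv[...,0]>18)&(hsv[...,0]<32)&(hsv[...,1]>120)&(d>0)
    for nm,c in(('cap',(617,-196)),('done',(640,167))):
        m=y&(np.hypot(P[...,0]-c[0],P[...,1]-c[1])<35)
        if m.sum()>20:print(n,nm,m.sum(),np.percentile(Z[m],[60,75,90]).round(1),circ(m&(Z>105)&(Z<125),i,110))
    cv2.imwrite(f'pics/{n}4.png',p[:,:,::-1])
a=cv2.resize(cv2.imread('pics/top4.png')[120:310,330:530],(400,380));b=cv2.resize(cv2.imread('pics/scene4.png')[180:320,140:287],(400,380))
cv2.imwrite('pics/c4.png',np.hstack([a,b]))
E
```

```text
time: 8.78
eef_pos: [617.5, -197.1, 163.6]
eef_rot: [0.0, 0.707, 0.707, -0.0]
ft_force: [-9.8, 3.7, 23.2]
opening: 43.0
gripper_force: 30.0
time: 10.52
eef_pos: [516.5, 55.5, 306.2]
eef_rot: [0.0, 0.706, 0.708, 0.001]
ft_force: [-0.0, -1.2, 0.1]
opening: 91.5
gripper_force: 0.0
top cap 427 [111.7 112.3 113.5] (array([ 616.4, -192.8,   19.4]), (398, 166, 24, 22))
scene cap 816 [110.2 111.5 112.7] (array([ 619.5, -192.1,   23.1]), (195, 233, 28, 22))
scene done 915 [109.4 110.4 111.5] (array([643.4, 167.8,  22.1]), (425, 288, 29, 25))
```

View pics/c4.png

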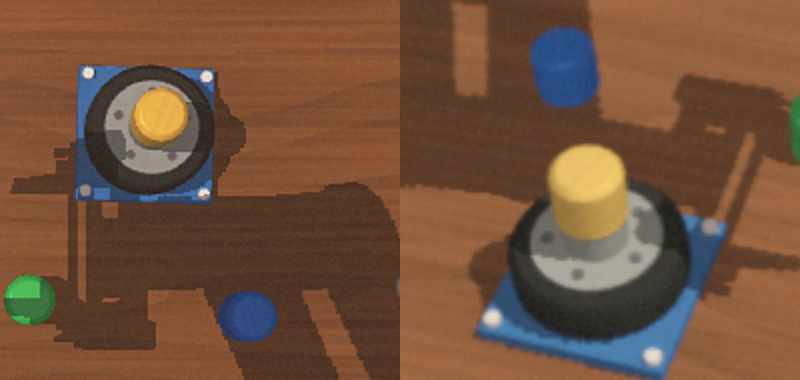

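The cap sits upright on the hub in both views (top crop (160,117), scene crop (588,190)). The scene camera puts it about 1 mm higher than the fitted cap, so I'll check against each wheel's own tyre for local camera bias.

Run:
```python
from bench import r
from h import *
i=r.camera_info("scene");D=np.stack([r.capture("scene") [1] for _ in range(6)]);p,_=r.capture("scene");d=np.median(D,0);P=cloud(d,i);Z=P[...,2]
for nm,c in(('cap',(619.5,-193)),('done',(643.4,167.5))):
    R=np.hypot(P[...,0]-c[0],P[...,1]-c[1])
    print(nm,'top',np.median(Z[(R<15)&(Z>100)]),'web/tyre',[np.median(Z[(R>a)&(R<b)&(Z>30)&(Z<62)]).round(1) for a,b in((27,34),(42,48))])
print(r.state()['time'])
```

```text
cap top 111.83610358183009 web/tyre [np.float64(49.0), np.float64(47.4)]
done top 110.51263437315068 web/tyre [np.float64(49.5), np.float64(47.7)]
10.975
```

It's 1.5–2 mm proud, probably pulled up slightly on release. That's within limits, but there's time to press again with closed fingers.

```bash
python3 -m creep '[{"gripper":0,"offset":[-0.05,0.02,0],"roll":0},{"gripper":0,"offset":[-0.05,0.02,0],"roll":0},{"gripper":0,"offset":[-0.05,0.02,0],"roll":0},{"gripper":0,"offset":[-0.05,0.02,0],"roll":0},{"gripper":0,"offset":[-0.051,0.021,0],"roll":0},{"gripper":0,"offset":[0,0,0],"roll":0},{"gripper":0,"offset":[0,0,0.04],"roll":0},{"gripper":0,"offset":[0,0,0.04],"roll":0},{"gripper":0,"offset":[0,0,0.018],"roll":0},{"gripper":0,"offset":[0,0,0],"roll":0},{"gripper":0,"offset":[0,0,0],"roll":0}]'; for k in 1; do python3 -m creep '[{"gripper":0,"offset":[0,0,0.004],"roll":0},{"gripper":0,"offset":[0,0,0.003],"roll":0},{"gripper":0,"offset":[0,0,0],"roll":0}]'; done
```

```text
time: 12.35
eef_pos: [619.4, -198.2, 208.2]
eef_rot: [0.001, 0.707, 0.707, 0.0]
ft_force: [0.4, 0.6, -0.3]
opening: 0.2
gripper_force: 0.0
time: 12.72
eef_pos: [618.6, -198.2, 199.8]
eef_rot: [0.0, 0.707, 0.707, 0.0]
ft_force: [0.3, -1.0, -0.3]
opening: 0.3
gripper_force: 0.0
```

```bash
python3 -m creep '[{"gripper":0,"offset":[0,0,0.001],"roll":0},{"gripper":0,"offset":[0,0,0.001],"roll":0},{"gripper":0,"offset":[0,0,0],"roll":0}]'; python3 -m creep '[{"gripper":0,"offset":[0,0,0.001],"roll":0},{"gripper":0,"offset":[0,0,0.001],"roll":0},{"gripper":0,"offset":[0,0,0],"roll":0}]'
```

```text
time: 13.1
eef_pos: [618.6, -198.0, 198.6]
eef_rot: [-0.0, 0.707, 0.707, 0.0]
ft_force: [-2.0, 2.2, 9.0]
opening: 0.3
gripper_force: 4.4
time: 13.48
eef_pos: [618.6, -198.0, 198.4]
eef_rot: [0.0, 0.707, 0.707, 0.0]
ft_force: [-8.2, 3.2, 23.8]
opening: 0.3
gripper_force: 12.1
```

It stops hard at 198.4 (home is about 198) under 24 N, so the cap is home. Retreating straight up and checking once.

```bash
python3 -m creep '[{"gripper":0,"offset":[0,0,-0.01],"roll":0},{"gripper":0,"offset":[0,0,-0.05],"roll":0},{"gripper":0,"offset":[0,0,-0.05],"roll":0},{"gripper":0,"offset":[0.05,-0.02,0],"roll":0},{"gripper":0,"offset":[0.05,-0.02,0],"roll":0},{"gripper":0,"offset":[0.05,-0.02,0],"roll":0},{"gripper":0,"offset":[0.05,-0.02,0],"roll":0},{"gripper":0,"offset":[0.05,-0.02,0],"roll":0},{"gripper":0,"offset":[0,0,0],"roll":0},{"gripper":0,"offset":[0,0,0],"roll":0}]'
python3 - <<'E'
from bench import r
from h import *
i=r.camera_info("scene");d=np.median(np.stack([r.capture("scene")[1] for _ in range(6)]),0);P=cloud(d,i);Z=P[...,2]
z=[]
for c in((619.5,-193),(643.4,167.5)):
    R=np.hypot(P[...,0]-c[0],P[...,1]-c[1]);m=(R<15)&(Z>100)&(Z<130);z.append(np.median(Z[m]));print(z[-1],P[m].mean(0))
if m.sum()>50 and abs(z[0]-z[1])<2.5: print(r.close_job())
E
```

```text
time: 14.72
eef_pos: [518.9, 51.8, 305.9]
eef_rot: [0.0, 0.707, 0.707, 0.0]
ft_force: [-1.1, 0.2, -0.0]
opening: 0.2
gripper_force: 0.0
110.37984779726715 [ 619.96785823 -192.91320684  110.38003106]
110.50740176790595 [643.81630009 167.51052292 110.48862051]
the job is handed in; nothing more can be done
None
```

The brass cap is pressed fully home on the bare axle, its top level with the fitted cap to about 0.1 mm; the arm is clear, the dark cap was left alone, and the job was handed in at about 15 s (verdict not shown).

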